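Slide the leather-covered box down the brass-railed lane

ROBOT

A 7-joint arm with a two-finger parallel gripper is mounted at the origin on the work surface. World frame = base frame: x ahead of the robot, y to its left, z up, the work surface at z = 0. Lengths are in m, angles in rad, forces in N, time in s.
With the tool pointing down it reaches from about 0.35 to 0.9 m from the base axis. Payload 8.1 kg.
Tool frame: the origin (TCP) lies midway between the tips of the shut fingers; the grasp point (between the pads) lies 19 mm behind it (bot.grasp_offset is the distance from the TCP to the grasp point, in m); z points along the fingers, x is the direction in which the jaws open and shut, and the axes are right-handed (so a half turn about z gives the same grasp; the last joint's range is limited). The gripper opens to 92 mm and grips with 3 to 60 N. Pads are 19 mm wide; open, the fingers measure 130 mm over their backs; the gripper's body (75 mm by 190 mm) begins 47 mm behind the grasp point.
Start: joints at [-1.432, 0.434, 0.025, 1.573, -0.012, 1.134, -0.075], TCP at [0.15, 0.607, 0.227] pointing down, gripper open.
Joint ranges: [-2.62, 2.62], [-0.44, 2.09], [-1.27, 1.32], [0.08, 2.57], [-1.32, 4.46], [0.12, 2], [-2.74, 2.74]. Speed limits (rad/s): [2.22, 2.22, 3.01, 3.01, 3.14, 3.14, 3.14].

INTERFACE

Orientations are given as a rotation vector (axis times angle).
In Python, from cell import bot, move_gripper, solver, vision, read_time_s, read_joint_positions, read_qd, read_joint_torque, read_position, read_orientation, read_ft_force, read_wrist_torque, read_finger_gap gives the robot as it stands. Calls block until the motion is done:
- bot.move_ptp(position, orientation): joint-space move of the TCP to a pose.
- bot.move_l(position, frame=None, rate=0.15, force_limit=None): straight line of the TCP; frame=None keeps the orientation; rate is the mean speed in m/s. With force_limit (N) it stops when the force on the tool has changed by that much, and returns True; else False.
- bot.move_j(angles): joint-space move.
- move_gripper(opening, effort=None): finger opening in m; effort is the grip in N (None keeps the last); returns when the fingers have stopped.
- bot.wait(seconds).
- solver.ik(position, orientation): joint angles nearest the present ones, or None.
- vision.read_camera(name): name is "side" or "top" or "wrist"; returns a dict with "img" (420x560x3 uint8, blue, green, red), "fx", "fy", "cx", "cy" (pixels), "distortion" ([k1, k2, p1, p2, k3] as OpenCV has them; the pictures are not rectified), "rvec" (rotation vector, rad) and "tvec" (3), from world to camera coordinates, as OpenCV has them; the wrist camera has in their place "hand_eye" (4x4, takes a point from camera to tool coordinates, whose origin is the TCP and whose axes are the tool frame's). Camera axes: x right, y down, z forward; pixel columns grow to the right and rows downward; lengths in m; the calibration is good to about 2 mm. A picture is of the moment at which its call begins: read the wrist's pose just before it. There is no depth.
A pose or a line that the arm cannot do raises bot.IKError and nothing moves.
- bot.job_done(): hands the job in, once; it reports no verdict.
Trained networks look in a picture, given as the dict that the camera call returned (one of the last four; its "shot" number tells which), for a name from the list of things; names that differ only in an ending like _2 or _b are one class to them, and where a whole thing is asked for, a point or a joint stands for the part that bears it (a point fixed in the world has none). Each returns a list of dicts, best first, with "p" (0 to 1); they miss things now and then, are a little off and sometimes report something else, mostly with a low value. They report only what shows in the picture. A call takes as long as a camera call. They do not tell look-alikes from the thing itself.
- vision.search_frame(name, picture): "box" ([left, top, width, height] in pixels, round what is visible of it).
- vision.outline_of(name, picture): "mask" (420x560 bool, what is visible of it) and "box" ([left, top, width, height] in pixels, round what is visible of it).
- vision.tip_of(name, picture): "xy" ([column, row] in pixels: a listed point, or the origin of a listed thing).
Readings, each from a call of its own:
- read_time_s(): time.
- read_joint_positions(): joint angles.
- read_qd(): joint speeds.
- read_joint_torque(): joint torques, N m.
- read_position(): TCP position.
- read_orientation(): TCP orientation.
- read_ft_force(): force on the tool from outside, world axes, zero at the start.
- read_wrist_torque(): the same for the moment, N m.
- read_finger_gap(): finger opening in m.
Only numpy, scipy, OpenCV 4.12 (cv2) and the standard library are available. Lean on these libraries where they do the work, as an engineer would, in place of code of your own. Each camera call takes 0.05 s, during which the arm holds its last target.

TASK

With the fingertips, slowly push the blue leather-covered box along the grey lane plate, in between the two brass guide rails and on until it sits squarely against the cork stop at the end of the lane. The brass scuffs leather, so neither the box nor the robot may touch either rail: straighten and centre the box by nudging it before it goes in. Only push it, never lift, carry or tip it; leave the thread spool, the dye jar and the wax block where they are, and finish clear of everything.

Things in the scene. Friction and masses are not known exactly. Their poses are not given: they have to be found in the camera images.
- lane: Fixed grey lane plate, 430 x 220 x 8 mm, flat on the bench. Origin on its underside, on the lane's centre line; +x along the lane towards the stop, to the robot's right (about world -y), z up. Spans x -250 to +180, y -110 to +110 mm, top z = 8 mm. Rails stand on it from x = -45 mm (mouth, square-ended) to +155 mm; before the mouth it is clear but for the box.
- rail_left: Fixed brass guide rail on the lane's +y side, 200 mm long (x), 12 mm thick (y), 22 mm high. Origin at the centre of its underside, at lane x = +55, y = +64, z = 8 mm, axes as the lane's. Its inner face is at lane y = +58 mm and its top at lane z = 30 mm. The gap between the two rails is 116 mm.
- rail_right: Fixed brass guide rail on the lane's -y side, same size; origin at lane x = +55, y = -64, z = 8 mm; inner face at lane y = -58 mm, top at lane z = 30 mm.
- stop_face (a point): Middle of the cork face of the fixed end stop, at lane x = +155, y = 0, z = 26 mm. The stop is 100 mm wide (y) and its top is at lane z = 44 mm; it is rigid.
- lane_mouth (a point): Middle of the lane's mouth between the near ends of the rails, on the plate's top: lane x = -45, y = 0, z = 8 mm.
- gift_box: Loose rigid closed box, blue leather, 100 mm long (x), 92 wide (y), 60 high, 0.25-0.5 kg, ordinary friction. Origin: centre of underside. Starts on the plate before the mouth, off centre, turned up to 0.25 rad, +x roughly to the stop. Centred it has 12 mm to spare each side. Stands 38 mm above the rails, so tips can push it above rail height. Home: origin at lane x = 105, y = 0 mm.
- spool: Loose orange thread spool with wooden ends, 48 mm across, 55 mm high, standing on the bench beside the plate. Origin at the centre of its underside. Leave alone.
- dye_jar: Loose amber jar with black cap, 48 mm across, 65 mm high, standing on the bench beside the plate. Origin at the centre of its underside. Leave alone.
- wax_block: Loose honey-yellow wax block for thread, 70 x 40 x 28 mm, lying on the bench just beyond the stop end of the plate. Origin at the centre of its underside, x along its length. Leave alone.
Things that resemble listed ones, but are neither listed nor needed, are in the scene too. Leave any orange look-alike of the gift_box alone.

How it is judged:
On the way:
1. the box's front half is in between the rails, standing on the plate (x of gift_box in the frame of lane between -0.05 and 0.07 m and height (world z) of gift_box below 0.012 m and y of gift_box in the frame of lane between -0.012 and 0.012 m), for 0.1 s.
At the end, for the whole second after the job is handed in: The box rests flat on the plate between the rails, leading face within 8 mm of the cork stop, within 12 mm of the centre line and 0.1 rad of square, at rest (x of gift_box in the frame of lane above 0.097 m and angle between the x axis of gift_box and the x axis of lane, either way round below 0.1 rad and y of gift_box in the frame of lane between -0.012 and 0.012 m and height (world z) of gift_box below 0.011 m and angle between gift_box's own z axis and vertical below 0.05 rad and linear speed of gift_box below 0.01 m/s); the robot touches nothing.
It fails at once if the box touches a rail (over 0.3 N) (contact force between gift_box and rail_left above 0.3 N or contact force between gift_box and rail_right above 0.3 N).
It fails at once if the robot touches a rail (over 0.5 N) (contact force between any of the arm, the fingers and rail_left above 0.5 N or contact force between any of the arm, the fingers and rail_right above 0.5 N).
It fails at once if the box is lifted (over 6 mm), tipped (over 0.15 rad) (height (world z) of gift_box above 0.014 m or angle between gift_box's own z axis and vertical above 0.15 rad).
It fails at once if the box is shoved faster than 0.35 m/s (linear speed of gift_box above 0.35 m/s).
It fails at once if the spool, jar or wax block is moved more than 15 mm (distance of any of spool, dye_jar, wax_block from where it was at the start of the episode above 0.015 m).
It also fails if it takes over 72 s, if anything falls off the work surface, if the arm or the gripper's body presses on something with over 40 N, if the wrist force passes 120 N, or if a joint passes its speed limit or range.

## Working session

There is one attempt and no reset: what is moved stays moved. The work goes in short steps, each a Python script; the robot and the scene stay as the last script left them, time stands still between calls to the robot, and variables do not carry over. Pictures are saved under pics/ and viewed, and the job is handed in when it is done.

```bash
ls; mkdir -p pics; python3 - <<'E'
from cell import *
import cv2,numpy as np
print(read_time_s(),read_position(),read_orientation(),read_finger_gap())
for n in ["side","top"]:
    p=vision.read_camera(n); cv2.imwrite(f"pics/{n}0.png",p["img"])
    print(n,{k:v for k,v in p.items() if k!="img"})
    for o in ["gift_box","lane","rail_left","rail_right","spool","dye_jar","wax_block"]:
        print(o,[(r["box"],round(r["p"],2)) for r in vision.search_frame(o,p)][:4])
    for o in ["stop_face","lane_mouth","gift_box"]:
        print(o,[(r["xy"],round(r["p"],2)) for r in vision.tip_of(o,p)][:4])
print(read_time_s())
E
```

```text
pics
0.0 [0.14962713 0.60630728 0.22594596] [ 2.47240177e+00  1.93646899e+00 -1.75840906e-03] 0.09162228585015864
side {'fx': 428.65229212247885, 'fy': 428.65229212247885, 'cx': 276.63574845331556, 'cy': 210.6870323799654, 'distortion': array([-0.12362852,  0.        ,  0.        ,  0.        ,  0.        ]), 'rvec': array([ 2.22091984, -0.45443843,  0.22236489]), 'tvec': array([-0.49361792,  0.15086623,  0.95414255]), 'shot': 1}
gift_box [([141.1, 152.9, 42.2, 35.6], 0.88), ([287.3, 137.3, 34.7, 35.1], 0.81), ([226.2, 168.3, 43.6, 44.6], 0.65)]
lane [([200.8, 169.8, 143.6, 131.7], 0.89), ([317.8, 279.5, 33.7, 34.7], 0.64)]
rail_left [([287.4, 204.1, 37.9, 61.8], 0.82)]
rail_right [([237.8, 222.0, 37.4, 63.6], 0.79)]
spool [([320.6, 200.2, 22.2, 31.8], 0.69)]
dye_jar [([335.6, 217.0, 21.9, 30.7], 0.93)]
wax_block [([321.9, 279.6, 26.7, 35.8], 0.74)]
stop_face [([301.8, 268.9], 0.66)]
lane_mouth [([266.0, 218.5], 0.67), ([330.2, 301.3], 0.18)]
gift_box [([248.8, 200.3], 0.8), ([167.1, 178.0], 0.59), ([303.1, 161.8], 0.57), ([343.5, 240.7], 0.5)]
top {'fx': 461.4598254400901, 'fy': 461
[... 256 characters left out ...]
9758]), 'shot': 2}
gift_box [([105.5, 279.1, 72.9, 69.4], 0.78), ([213.0, 188.2, 49.9, 48.5], 0.67), ([149.6, 82.4, 58.1, 54.6], 0.62), ([299.9, 122.3, 26.4, 30.8], 0.16)]
lane [([186.9, 158.9, 205.3, 109.6], 0.95)]
rail_left [([284.4, 172.0, 93.0, 11.2], 0.93), ([185.9, 158.8, 205.8, 109.1], 0.18)]
rail_right [([289.7, 238.7, 92.1, 4.4], 0.82), ([186.3, 158.1, 207.3, 109.8], 0.25)]
spool [([300.5, 124.7, 28.2, 28.3], 0.68)]
dye_jar [([340.7, 124.0, 26.4, 28.7], 0.64)]
wax_block [([403.3, 182.5, 38.4, 18.8], 0.93)]
stop_face [([377.2, 208.5], 0.61)]
lane_mouth [([283.4, 210.7], 0.93), ([349.5, 143.6], 0.74)]
gift_box [([238.8, 213.7], 0.9), ([180.3, 113.2], 0.89), ([147.8, 313.8], 0.83)]
1.1
```

View pics/top0.png

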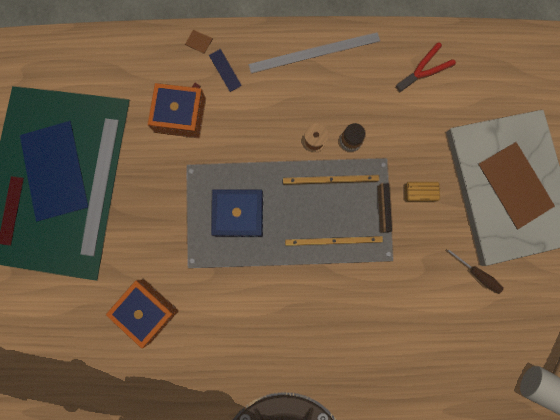

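View pics/side0.png

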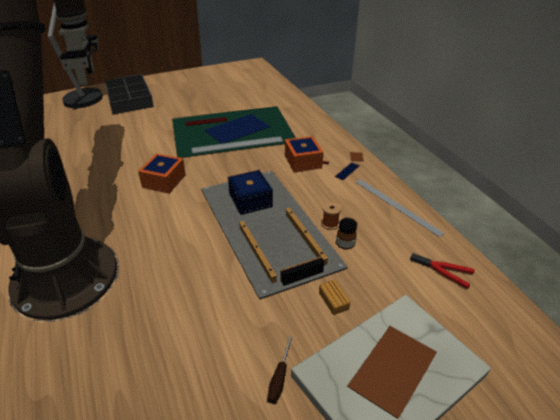

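The candidates for the box are the blue one on the plate at top (237,213) / side (250,191), and two orange-sided look-alikes at top (175,108) and (140,313). The box on the plate is the one I want. Next I'll get a rough pose and crop it closely.

```bash
cat > h.py <<'E'
from cell import *
import cv2,numpy as np
from scipy.spatial.transform import Rotation as R
from scipy.optimize import least_squares
def KD(p): return np.array([[p["fx"],0,p["cx"]],[0,p["fy"],p["cy"]],[0,0,1]]),np.array(p["distortion"])
def extr(p,pos=None,ori=None):
    "world->cam R,t"
    if "rvec" in p: return R.from_rotvec(p["rvec"]).as_matrix(),np.array(p["tvec"])
    T=np.eye(4);T[:3,:3]=R.from_rotvec(ori).as_matrix();T[:3,3]=pos
    C=np.linalg.inv(T@np.array(p["hand_eye"])); return C[:3,:3],C[:3,3]
def unproj(p,E,uv,z):
    K,D=KD(p);Rm,t=E
    n=cv2.undistortPoints(np.array(uv,float).reshape(-1,1,2),K,D).reshape(-1,2)
    d=np.c_[n,np.ones(len(n))]@Rm; c=-Rm.T@t
    return c+d*((z-c[2])/d[:,2])[:,None]
def proj(p,E,X):
    K,D=KD(p); return cv2.projectPoints(np.array(X,float).reshape(-1,1,3),cv2.Rodrigues(E[0])[0],E[1],K,D)[0].reshape(-1,2)
def wshot():
    pos,ori=read_position(),read_orientation(); p=vision.read_camera("wrist"); return p,extr(p,pos,ori)
def down(yawx):
    "tool z down, tool x (jaw) along world angle yawx"
    x=np.array([np.cos(yawx),np.sin(yawx),0]);z=np.array([0,0,-1.]);return R.from_matrix(np.c_[x,np.cross(z,x),z]).as_rotvec()
class Pose:  # planar x,y,yaw
    def __init__(s,v): s.x,s.y,s.a=v
    def w(s,P): 
        P=np.atleast_2d(P).astype(float);c,n=np.cos(s.a),np.sin(s.a)
        return np.c_[s.x+c*P[:,0]-n*P[:,1],s.y+n*P[:,0]+c*P[:,1],P[:,2]]
    def inv(s,P):
        P=np.atleast_2d(P).astype(float);c,n=np.cos(s.a),np.sin(s.a);dx,dy=P[:,0]-s.x,P[:,1]-s.y
        return np.c_[c*dx+n*dy,-n*dx+c*dy]
E
python3 - <<'E'
from h import *
p=vision.read_camera("top");E=extr(p)
c=unproj(p,E,[(187,167),(386,159),(392,262),(189,268)],0.008);print(c)
print(unproj(p,E,[(283.4,210.7)],.008),unproj(p,E,[(377.2,208.5)],.026), unproj(p,E,[(238,213)],.068))
cv2.imwrite("pics/crop1.png",cv2.resize(p["img"][140:290,170:410],None,fx=3.3,fy=3.3,interpolation=cv2.INTER_CUBIC))
R0=R.from_rotvec(read_orientation()).as_matrix();print(R0.round(2))
pw,_=wshot();print(pw["hand_eye"].round(3),pw["fx"],pw["cx"],pw["cy"],pw["distortion"])
E
```

```text
[[ 0.59956997  0.19764485  0.008     ]
 [ 0.61145977 -0.22776236  0.008     ]
 [ 0.39223016 -0.23191804  0.008     ]
 [ 0.38565191  0.19169217  0.008     ]]
[[ 0.5030699  -0.00654728  0.008     ]] [[ 0.50307148 -0.20071788  0.026     ]] [[0.4930707  0.08352977 0.068     ]]
[[ 0.24  0.97  0.  ]
 [ 0.97 -0.24  0.  ]
 [ 0.    0.   -1.  ]]
[[ 1.    -0.001 -0.    -0.001]
 [ 0.001  0.96   0.28  -0.074]
 [-0.    -0.28   0.96  -0.157]
 [ 0.     0.     0.     1.   ]] 319.62330933410817 274.4687522942164 209.27718857750753 [-0.03277935  0.          0.          0.          0.        ]
```

View pics/crop1.png

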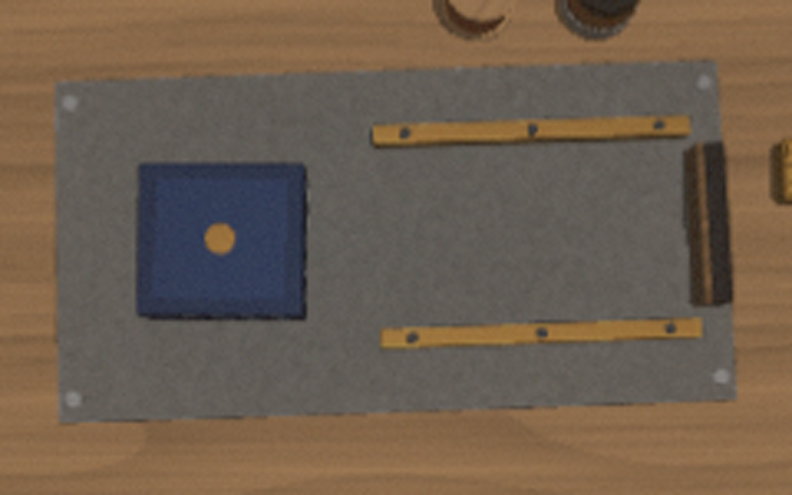

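The crop confirms it: the box on the plate (crop centre (220,239)) is all blue leather with a tan dot. The other two have orange sides. I'll take a closer look with the wrist camera.

```bash
python3 - <<'E'
from h import *
L=Pose([.4995,-.048,-np.pi/2+.022])
g=L.w([[-.03,-.02,.2]])[0]
o=down(L.a); print(solver.ik(g,o)); 
bot.move_ptp(g,o); move_gripper(.05)
p,E=wshot(); cv2.imwrite("pics/w1.png",p["img"]); np.save("w1.npy",dict(p=p,E=E),allow_pickle=True)
for o in ["gift_box","lane","rail_left","rail_right"]: print(o,[(r["box"],round(r["p"],2)) for r in vision.search_frame(o,p)][:3])
for o in ["stop_face","lane_mouth","gift_box","rail_left","rail_right","lane"]: print(o,[(np.array(r["xy"]).round(1),round(r["p"],2)) for r in vision.tip_of(o,p)][:3])
print(read_time_s(),read_joint_positions())
E
```

```text
[-0.89065254  0.33699001  1.06739011  2.00809813 -0.35247244  0.99539065
 -1.19933847]
gift_box [([102.7, 120.6, 121.0, 109.5], 0.82), ([33.3, 273.2, 29.4, 73.7], 0.58)]
lane [([61.4, 58.0, 423.7, 201.3], 0.84)]
rail_left [([261.9, 95.6, 200.9, 16.6], 0.7)]
rail_right [([264.7, 218.6, 177.5, 15.1], 0.68)]
stop_face [(array([452.4, 168.1]), 0.79)]
lane_mouth [(array([265. , 169.1]), 0.67)]
gift_box [(array([ 43.1, 312. ]), 0.74), (array([176.1, 169.1]), 0.64)]
rail_left [(array([358.8, 105.1]), 0.76)]
rail_right [(array([352.3, 220.9]), 0.72)]
lane [(array([300.7, 166.3]), 0.61)]
5.1 [-0.89063965  0.3369886   1.06738128  2.00810703 -0.35249177  0.99540814
 -1.19932081]
```

View pics/w1.png

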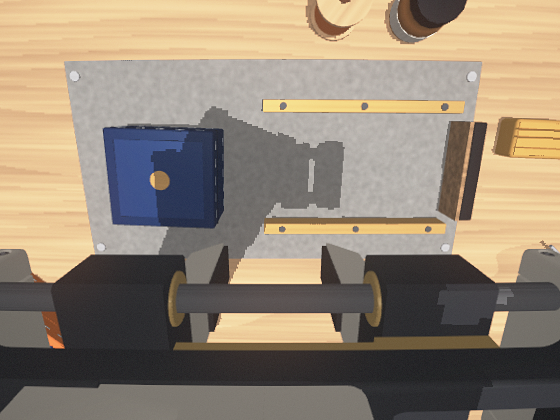

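The wrist view shows the whole lane: box top at about (160,180), rails along rows 105 and 226, stop at about (455,170), with no fingers in the way. I'll enlarge it and read the corners.

```bash
python3 - <<'E'
from h import *
im=cv2.imread("pics/w1.png")
cv2.imwrite("pics/c2.png",cv2.resize(im[110:240,90:240],None,fx=5,fy=4.6,interpolation=cv2.INTER_NEAREST))
a=cv2.resize(im[90:122,250:475],None,fx=3.5,fy=3.5,interpolation=cv2.INTER_NEAREST)
b=cv2.resize(im[205:240,250:475],None,fx=3.5,fy=3.5,interpolation=cv2.INTER_NEAREST)
c=cv2.resize(im[55:85,55:280],None,fx=3.5,fy=3.5,interpolation=cv2.INTER_NEAREST)
d=cv2.resize(im[55:85,270:495],None,fx=3.5,fy=3.5,interpolation=cv2.INTER_NEAREST)
cv2.imwrite("pics/c3.png",np.vstack([a,b,c,d]))
E
```

```text
(no output)
```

View pics/c2.png

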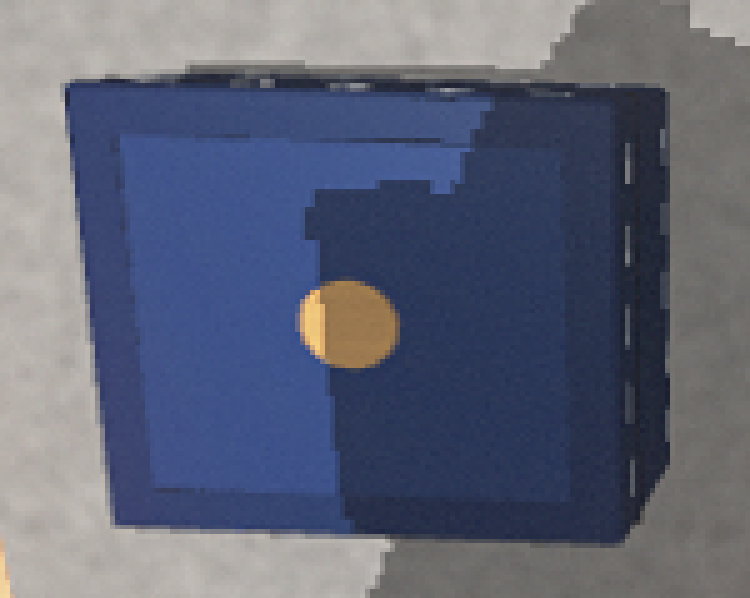

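View pics/c3.png

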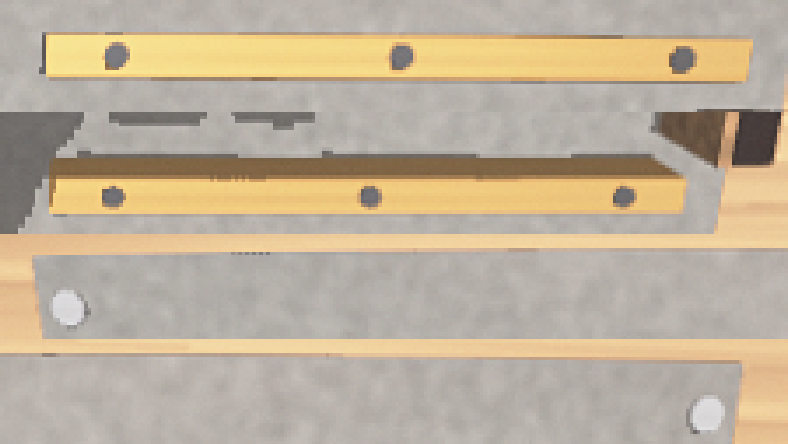

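```bash
cat >> h.py <<'E'
def fit(p,E,M,uv,x0,dz=False):
    "planar pose fit of model points M to pixels"
    uv=np.array(uv,float);M=np.array(M,float)
    f=lambda v:(proj(p,E,Pose(v).w(M))-uv).ravel()
    r=least_squares(f,x0,loss="soft_l1",x_scale=[.01,.01,.1]); return r.x,r.fun.reshape(-1,2)
E
python3 - <<'E'
from h import *
d=np.load("w1.npy",allow_pickle=True).item();p,E=d["p"],d["E"]
M=[(-.045,.07,.03),(-.045,.058,.03),(.155,.07,.03),(.155,.058,.03),(-.045,-.058,.03),(-.045,-.07,.03),(.155,-.058,.03),(.155,-.07,.03),(-.25,.11,.008),(.18,.11,.008)]
uv=np.array([(263.1,99.4),(263.1,111.7),(464.9,101.4),(463.4,113.4),(264.9,224.4),(264.9,234.1),(445.7,224.4),(445.7,233.9),(64.4,61),(481.7,61.9)])-.5
v,r=fit(p,E,M,uv,[.4995,-.048,-np.pi/2+.022]);print("lane",v.round(4),v[2]+np.pi/2);print(r.round(1).tolist())
L=Pose(v)
B=[(-.05,.046,.068),(.05,.046,.068),(-.05,-.046,.068),(.05,-.046,.068)]
ub=np.array([(103.2,128.3),(212,131.1),(113,224.1),(215.2,228.3)])-.5
b,r=fit(p,E,B,ub,[.493,.083,-np.pi/2]);print("box",b.round(4),r.round(1).tolist())
print("box in lane",L.inv([[b[0],b[1],0]]).round(4),b[2]-v[2])
print(L.inv(unproj(p,E,[(159.5,180)],.068)))
np.save("L.npy",v)
# cross-check in top
p=vision.read_camera("top");E=extr(p)
im=cv2.resize(p["img"],None,fx=2,fy=2)
print(unproj(p,E,[(237,212.5)],.068),Pose(b).w([[0,0,.068]]))
E
```

```text
lane [ 0.5023 -0.0516 -1.551 ] 0.019835297679882347
[[-0.5, -0.0], [-0.4, 0.5], [1.5, -0.4], [1.1, 0.2], [-1.2, -0.0], [-1.1, 0.7], [1.6, 0.0], [-0.0, 0.9], [-2.1, -0.1], [2.2, -0.6]]
box [ 0.4973  0.0865 -1.5814] [[-2.0, -0.8], [1.8, -0.6], [-0.7, 1.7], [0.6, 0.8]]
box in lane [[-0.1381 -0.0023]] -0.030433918931790815
[[-0.13866922 -0.00250408]]
[[0.49408753 0.08549943 0.068     ]] [[0.49729935 0.08647224 0.068     ]]
```

Fit: box at lane x=-138 mm, y=-2.4 mm, yaw -0.030 rad relative to the lane. The residuals of about 2 px are pure scale, so the relative measurement holds. Now a two-fingertip push from behind, above rail height, to square the box, stopping short of the mouth to re-measure.

```bash
python3 - <<'E'
from h import *
L=Pose(np.load("L.npy"))
for s in (1,-1):
    o=down(L.a+s*np.pi/2)
    print(s,[None if (q:=solver.ik(L.w([[x,0,z]])[0],o)) is None else q.round(2).tolist() for x,z in((-.27,.2),(-.27,.042),(-.2,.042),(-.05,.042),(.05,.042),(0,.2))])
E
```

```text
1 [[-0.98, 0.36, 0.63, 1.85, -0.25, 1.01, -0.23], [-0.82, 0.56, 0.43, 1.99, -0.36, 0.67, -0.14], [-0.7, 0.53, 0.42, 2.04, -0.36, 0.64, -0.02], [-0.42, 0.51, 0.42, 2.09, -0.36, 0.61, 0.27], [-0.21, 0.52, 0.42, 2.06, -0.35, 0.63, 0.47], [-0.49, 0.29, 0.62, 1.93, -0.2, 0.98, 0.24]]
-1 [[0.22, 0.54, -1.06, 1.75, 0.51, 1.16, 2.17], [-1.25, 0.88, 1.2, 2.02, -1.01, 1.01, -2.65], [-1.14, 0.84, 1.19, 2.08, -1.0, 0.97, -2.51], [-0.85, 0.8, 1.17, 2.12, -0.98, 0.92, -2.22], [-0.64, 0.81, 1.15, 2.09, -0.97, 0.93, -2.05], [-0.84, 0.45, 1.17, 1.95, -0.47, 1.05, -2.58]]
```

```bash
python3 - <<'E'
from h import *
L=Pose(np.load("L.npy")); o=down(L.a+np.pi/2); W=lambda x,y,z:L.w([[x,y,z]])[0]
bot.move_ptp(W(-.27,-.002,.2),o); print(read_finger_gap())
bot.move_l(W(-.27,-.002,.042),rate=.12)
f0=read_ft_force()
print(bot.move_l(W(-.215,-.002,.042),rate=.06,force_limit=10),L.inv([read_position()]))
print(bot.move_l(W(-.170,-.002,.042),rate=.04,force_limit=12),L.inv([read_position()]),read_ft_force()-f0)
bot.move_l(W(-.215,-.002,.042),rate=.06)
bot.move_l(W(-.215,-.002,.2),rate=.2)
bot.move_l(W(0,0,.2),rate=.2)
p,E=wshot(); cv2.imwrite("pics/w2.png",p["img"]); np.save("w2.npy",dict(p=p,E=E),allow_pickle=True)
print(read_time_s())
E
```

```text
0.04993729492515204
False [[-0.21551275 -0.00197438]]
False [[-0.16998349 -0.00190889]] [ 0.44650125 -0.03957804 -0.74046674]
13.0167
```

View pics/w2.png

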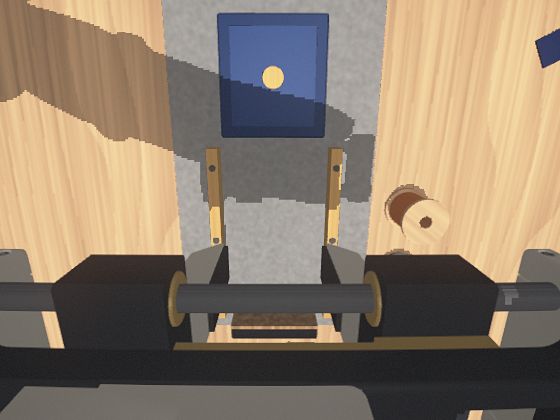

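The box (top face about columns 217–328, rows 13–137) is before the mouth and looks square. The rail ends are at (213,149) and (336,149). I'll zoom to measure.

```bash
python3 - <<'E'
from h import *
im=cv2.imread("pics/w2.png")
cv2.imwrite("pics/c4.png",cv2.resize(im[5:150,200:350],None,fx=5,fy=4,interpolation=cv2.INTER_NEAREST))
cv2.imwrite("pics/c5.png",cv2.resize(im[140:255,200:350],None,fx=5,fy=5,interpolation=cv2.INTER_NEAREST))
E
```

```text
(no output)
```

View pics/c4.png

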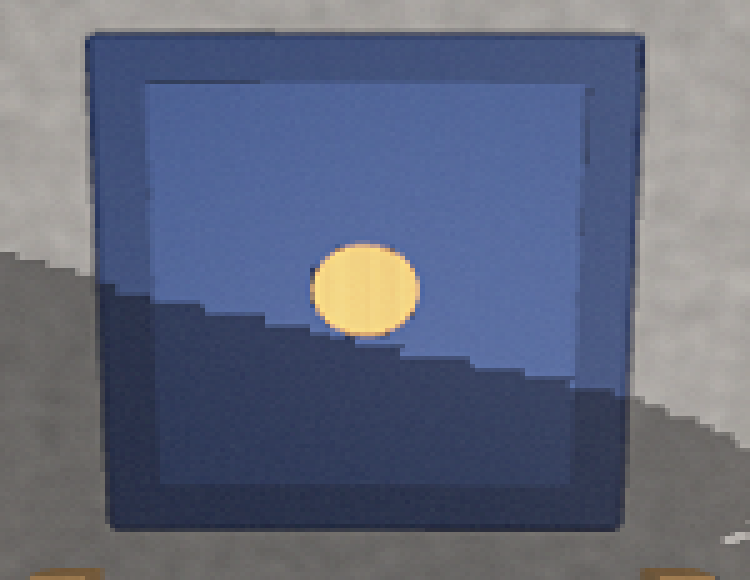

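View pics/c5.png

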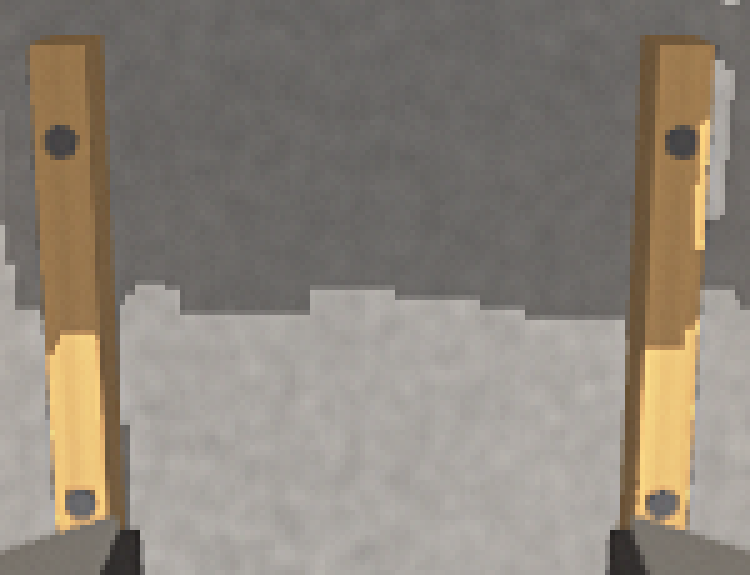

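```bash
python3 - <<'E'
from h import *
d=np.load("w2.npy",allow_pickle=True).item();p,E=d["p"],d["E"]
L0=np.load("L.npy")
c5=lambda a:[200+a[0]/5-.5,140+a[1]/5-.5]
c4=lambda a:[200+a[0]/5-.5,5+a[1]/4-.5]
# lateral + yaw of lane: use rail edges as lines: only mouth ends (x known) + screw symmetric pts as y-only
M=[(-.045,-.07,.03),(-.045,-.058,.03),(-.045,.058,.03),(-.045,.07,.03)]
uv=[c5(a) for a in((30,45),(85,45),(659,45),(715,45))]
# far points: unknown x -> unproject and use lane-y residual
far=unproj(p,E,[c5(a) for a in((55,520),(105,520),(639,520),(690,520),(62,142),(682,142),(80,503),(662,503))],.03)
fy=np.array([-.07,-.058,.058,.07,-.064,.064,-.064,.064])
def f(v):
    P=Pose(v); return np.r_[(proj(p,E,P.w(M))-uv).ravel(),(P.inv(far)[:,1]-fy)*1100]
r=least_squares(f,L0,x_scale=[.01,.01,.1]);print("lane",r.x.round(4),r.x-L0,r.fun.round(1))
B=[(-.05,-.046,.068),(-.05,.046,.068),(.05,-.046,.068),(.05,.046,.068)]
b,q=fit(p,E,B,[c4(a) for a in((86,36),(644,38),(107,528),(624,528))],Pose(L0).w([[-.11,0,0]])[0,:2].tolist()+[L0[2]]);print("box",b.round(4),q.round(1).tolist())
for v in(r.x,L0): print("in lane",Pose(v).inv([[b[0],b[1],0]])*1000,b[2]-v[2])
E
```

```text
lane [ 0.5025 -0.0519 -1.5514] [ 0.00014488 -0.00035696 -0.00047728] [-0.9 -0.  -0.  -0.   0.   0.1  0.7  0.1  0.3 -0.7  0.8 -0.1  0.4 -0.4
  0.  -0.5]
box [ 0.4994  0.0553 -1.5525] [[-1.2, -0.9], [1.4, -1.2], [-0.3, 2.1], [0.3, 2.3]]
in lane [[-107.24215888   -1.01768426]] -0.001093822744710593
in lane [[-106.88287375   -0.82873194]] -0.0015711053035933897
```

The box is now at y=-1.0 mm, yaw -0.001 rad, and the two lane fits agree within 0.4 mm and 0.0005 rad. It's straight and centred, so I'll push it in with a check partway.

```bash
python3 - <<'E'
from h import *
v=np.array([.5024,-.0518,-1.5512]);np.save("L.npy",v)
L=Pose(v); o=down(L.a+np.pi/2); W=lambda x,y,z:L.w([[x,y,z]])[0]
bot.move_l(W(-.21,-.001,.2),o,rate=.25)
bot.move_l(W(-.21,-.001,.042),rate=.12)
f0=read_ft_force()
print(bot.move_l(W(-.07,-.001,.042),rate=.05,force_limit=12),L.inv([read_position()]),read_ft_force()-f0)
for n in("top","side"):
    p=vision.read_camera(n); i=p["img"]; c=i[150:280,180:400] if n=="top" else i[160:310,180:370]
    cv2.imwrite(f"pics/{n}3.png",cv2.resize(c,None,fx=3.5,fy=3.5,interpolation=cv2.INTER_CUBIC))
p,E=wshot(); cv2.imwrite("pics/w3.png",p["img"])
print(read_time_s(),read_position())
E
```

```text
False [[-0.07013411 -0.0009566 ]] [-0.60955602  2.26607865  2.9955849 ]
18.575 [0.50005226 0.01831372 0.04200659]
```

View pics/top3.png

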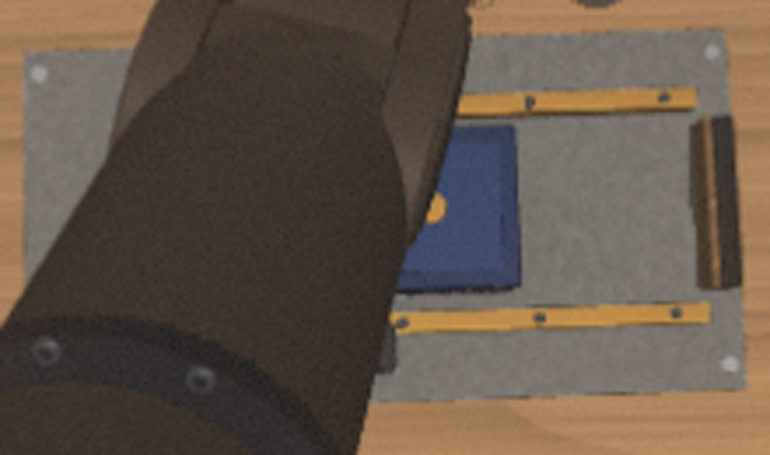

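View pics/side3.png

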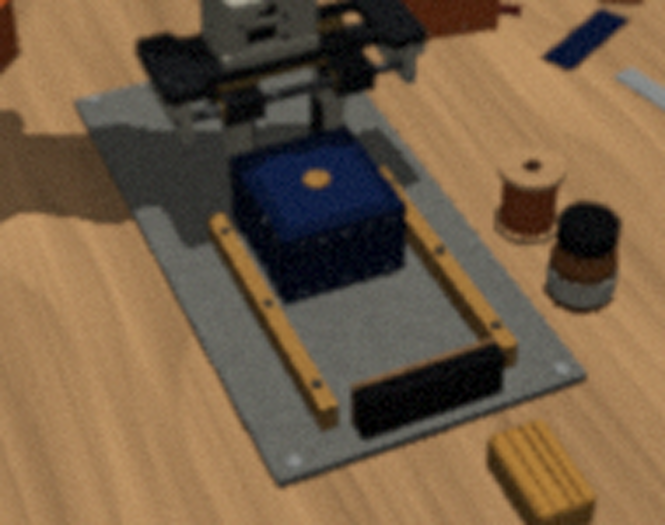

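View pics/w3.png

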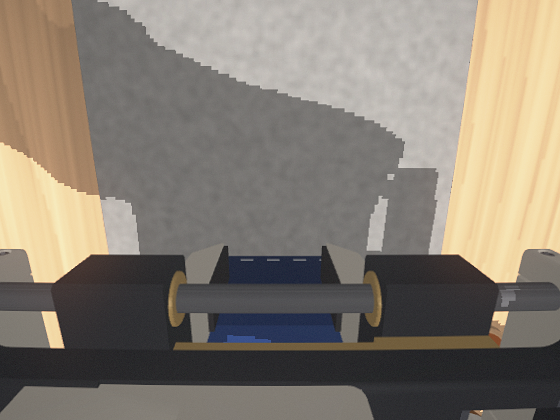

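The top crop shows the box front at about (517,205), between the rails, with clear gaps on both sides (front edge rows 125–288, rail inner faces 112 and 312). It's straight, so I'll go on to the stop.

```bash
python3 - <<'E'
from h import *
L=Pose(np.load("L.npy")); o=down(L.a+np.pi/2); W=lambda x,y,z:L.w([[x,y,z]])[0]
print(bot.move_l(W(.033,-.001,.042),rate=.05,force_limit=12),L.inv([read_position()]),read_ft_force())
print(bot.move_l(W(.060,-.001,.042),rate=.015,force_limit=8),L.inv([read_position()]),read_ft_force())
bot.move_l(W(-.02,-.001,.042),rate=.06)
bot.move_l(W(-.02,-.001,.26),rate=.2)
bot.move_l(W(.17,-.001,.26),rate=.2)
print(read_ft_force())
p,E=wshot(); cv2.imwrite("pics/w4.png",p["img"]); np.save("w4.npy",dict(p=p,E=E),allow_pickle=True)
p=vision.read_camera("side"); cv2.imwrite("pics/side4.png",cv2.resize(p["img"][160:330,180:390],None,fx=3.5,fy=3.5,interpolation=cv2.INTER_CUBIC))
print(read_time_s())
E
```

```text
False [[ 0.03290156 -0.00100775]] [0.95657804 3.41517169 3.19599565]
True [[ 0.04312469 -0.00135667]] [0.84175228 0.47900622 1.14904338]
[ 0.03005265  0.05620357 -0.09370941]
25.3083
```

View pics/w4.png

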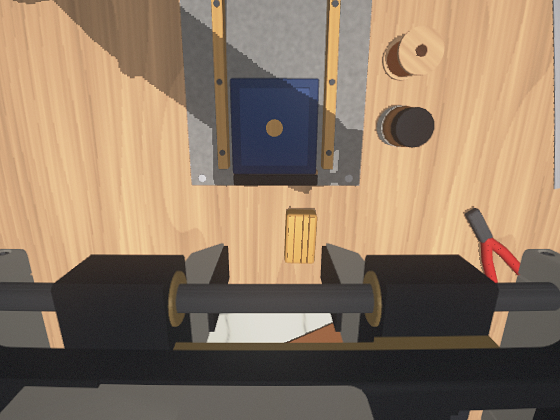

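View pics/side4.png

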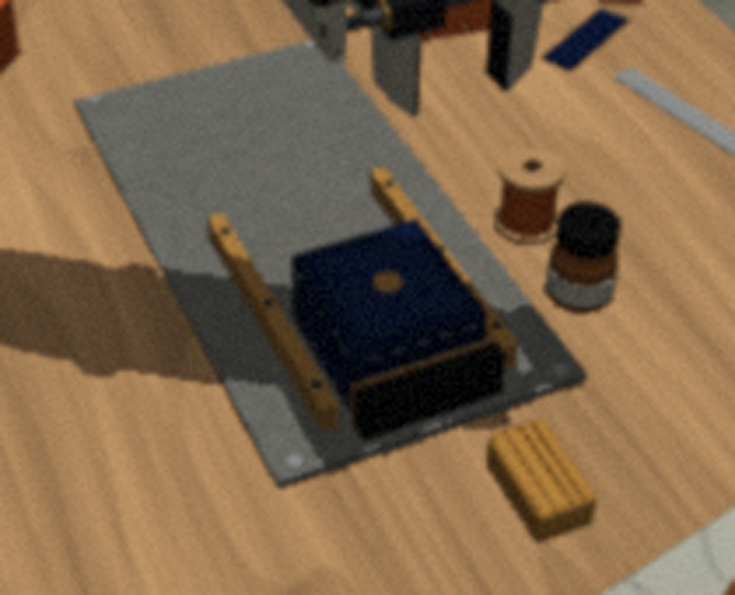

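The box sits against the stop, square between the rails (wrist view: top face columns 231–320, rows 78–177, rails at 222 and 327). Quick numeric check before handing in.

```bash
python3 - <<'E'
from h import *
im=cv2.imread("pics/w4.png")
cv2.imwrite("pics/c6.png",cv2.resize(im[70:195,200:350],None,fx=5,fy=4.7,interpolation=cv2.INTER_NEAREST))
E
```

```text
(no output)
```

View pics/c6.png

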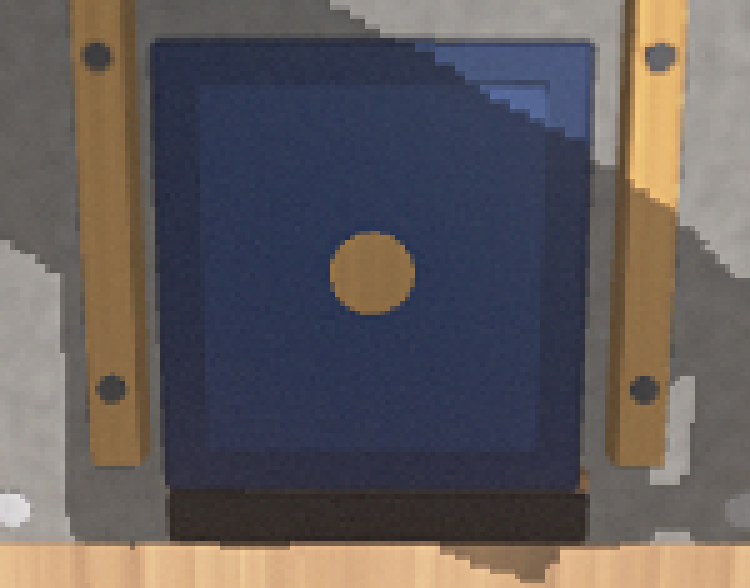

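```bash
python3 - <<'E'
from h import *
d=np.load("w4.npy",allow_pickle=True).item();p,E=d["p"],d["E"]
v=np.load("L.npy");L=Pose(v)
c=lambda a:[200+a[0]/5-.5,70+a[1]/4.7-.5]
B=[(-.05,-.046,.068),(-.05,.046,.068),(.05,-.046,.068),(.05,.046,.068)]
b,q=fit(p,E,B,[c(a) for a in((151,40),(595,40),(167,488),(582,488))],L.w([[.1,0,0]])[0,:2].tolist()+[v[2]])
print("box in lane mm",L.inv([[b[0],b[1],0]])*1000,"yaw",b[2]-v[2],q.round(1).tolist())
e=unproj(p,E,[c(a) for a in((93,465),(140,465),(619,465),(665,465),(97,57),(660,57),(111,389),(645,389))],.03)
print("rail pts",(L.inv(e)*1000).round(1).tolist())
print(read_ft_force(),read_qd().round(4),read_time_s())
bot.job_done()
E
```

```text
box in lane mm [[104.94056565  -0.74724398]] yaw 0.0036370354635619773 [[-0.7, -0.6], [0.8, -0.8], [-0.3, 1.1], [0.2, 0.9]]
rail pts [[154.4, -69.1], [154.4, -57.6], [154.2, 58.8], [154.1, 70.0], [55.3, -63.8], [55.1, 64.0], [134.9, -63.9], [134.7, 64.2]]
[ 0.07155408  0.32905214 -0.46592879] [-0.0014 -0.0014  0.0044 -0.0009 -0.0003  0.001   0.0006] 25.3083
the job is handed in; nothing more can be done
```

The box is against the cork stop, and I've handed the job in at 25.3 s of the 72 s allowed; the hand-in gave no verdict. I pushed the blue box from behind with two spread fingertips held above rail height. The first short push, before the mouth, squared it up (yaw -0.030 to -0.001 rad, y -1 mm). After re-measuring I pushed it slowly between the rails until the stop's reaction tripped the 8 N limit, then backed off and lifted clear.

**Final check (wrist camera):**

| Quantity | Measured | Required |
|---|---|---|
| Lane x | 104.9 mm | above 97 mm |
| Lane y | -0.7 mm | within ±12 mm |
| Yaw to lane | 0.004 rad | below 0.1 rad |

- **Rails and clearance:** The rail points in the same picture agreed with the lane fit within about 1 mm. There were clear gaps to both rails, and the tool force was near zero with the arm clear.
- **Other objects:** The spool, jar and wax block look unmoved in the side view; I did not measure them.
- **Disagreements:** The top camera placed the box about 3 mm from the wrist camera's position at the start, so I used only relative measurements within the wrist pictures. No check failed.

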